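# Lower the stencil cover onto the tile

## Task

One of the two stencil jigs has a fired clay tile lying on its board. Lower that jig's hinged cover by its front bar, gently and all the way down onto its stops, without letting it drop, then let go. Leave the empty jig's cover standing open and do not shift the tile.

Things in the scene. Friction and masses are not known exactly. Their poses are not given: they have to be found in the camera images.
- cover_bar (a point): Middle of the cover's front bar: round dowel 12 mm thick, 84 mm clear between its two legs, its centre 60 mm from the plate's edge. Axes turn with the cover: y along the bar, parallel to the level hinge; x from bar to hinge, whose axis is 185 mm away along x; z up when the cover is down. Bar 44 mm above the table when down, 227 mm when open; nothing below it. Opens up and away from the robot.
- cover (a joint): Hinge angle (rad) of the cover to lower, an aluminium plate with six holes between wooden side arms, 0.35 kg, 164 mm wide: 0 = flat on its stops, 1.7 = open, leaning 7 degrees past upright on its back rest, where it starts. Nearly free hinge, lightly damped: below 1.57 the cover falls shut, above it falls back open.
- spare_cover (a joint): Hinge angle of the cover of the other, empty jig, same build and meaning; it starts open at 1.7 and stays so.
- tile_mid (a point): Centre (half-way up) of the fired pinkish clay tile, an irregular slab about 75 x 123 x 6 mm, y along its length, lying loose on the fixed wooden board (165 x 170 mm, top 34 mm above the table) of the jig whose cover is to be lowered.

How it is judged:
At the end, for the whole second after the job is handed in: The cover of the jig with the tile rests down on its stops (within 0.04 rad, 7 mm at the bar), still and released; the empty jig's cover stands open (above 1.6 rad); the tile is within 15 mm of where it lay (value of joint cover below 0.04 rad and velocity of joint cover between -0.1 and 0.1 rad/s and value of joint spare_cover above 1.6 rad and distance of tile_mid from where it was at the start of the episode below 0.015 m); the robot touches nothing.
It fails at once if the cover slams: it turns down faster than 2.4 rad/s (about 0.45 m/s at the bar) in the last 0.1 rad above its stops (value of joint cover below 0.1 rad and velocity of joint cover below -2.4 rad/s).
It fails at once if the empty jig's cover is lowered (below 1.5 rad) (value of joint spare_cover below 1.5 rad).
It fails at once if the tile is shifted by more than 20 mm (distance of tile_mid from where it was at the start of the episode above 0.02 m).
It also fails if it takes over 38 s, if anything falls off the work surface, if the arm or the gripper's body presses on something with over 40 N, if the wrist force passes 120 N, or if a joint passes its speed limit or range.

## Robot

A 6-joint arm with a two-finger parallel gripper is mounted at the origin on the work surface; the furniture and walls round the work are solid. World frame = base frame: x ahead of the robot, y to its left, z up, the work surface at z = 0. Lengths are in m, angles in rad, forces in N, time in s.
With the tool pointing down it reaches from about 0.35 to 0.775 m from the base axis. Payload 5.5 kg.
Tool frame: the origin (TCP) lies at the very end of the fingers, on their centre line; the grasp point (between the pads) lies 19 mm behind it; y points along the fingers, z is the direction in which the jaws open and shut, and the axes are right-handed (so a half turn about y gives the same grasp; the last joint's range is limited). The gripper opens to 85 mm and grips with 20 to 120 N. Pads are 22 mm wide; open, the fingers measure 114 mm over their backs; the gripper's body (76 mm by 85 mm) begins 54 mm behind the grasp point. The pads swing forward as they close: fully open they stand 13 mm farther back than shut.
Start: joints at [-1.335, 0.313, 0.046, 1.304, 0, 1.431], TCP at [0.211, -0.535, 0.231] pointing down, gripper open.
Joint ranges: [-2.76, 2.76], [-0.86, 1.69], [-1.03, 1.26], [-2.2, 2.34], [-1.47, 1.5], [-3.14, 3.14]. Speed limits (rad/s): [2.57, 2.57, 3.14, 3.14, 3.14, 3.14].

## Interface

Orientations are given as a rotation vector (axis times angle).
In Python, from bench import bot, optics, order gives the robot as it stands.
- The arm moves only by the tool move_arm, never from a script. Its arguments are lists of equal length, an entry for each row: "translation": the shift along the world's x, y, z in m, a list of three; "twist": the turn, a rotation vector about the world's x, y, z in rad, a list of three; "grip": the opening, from 0 (shut) to 1 (fully open). A call has 1 to 12 rows; each row is the pose to reach, as a shift and turn from the pose measured when the call began; what a row does not reach only later rows make up. A row lasts 1/10 s, in which the tool goes at most 50 mm and 8.59 degrees, less where a joint would pass 70% of its speed; a pose out of reach is approached as far as the arm can. A call with a gripper value outside its range is refused whole. The fingers move at their own pace and stop on an object; the grip force is fixed at half the most. Time passes only in rows, so rows that repeat a pose let the fingers close. It gives the time, the measured TCP pose, the force and the opening at its end, in the units of the state.
- bot.state(): the state, without advancing time (a new reading comes with each control period).
- optics.capture(name): name is "scene" or "top"; returns a dict with "img" (384x512x3 uint8, red, green, blue), "range_z" (384x512 float32, m along the optical axis (not along the pixel's ray), 0 where there is no reading), "fov_y" (degrees; the focal length in pixels is half the picture's height over the tangent of half this angle, whatever the lens; pixels are square), "cx", "cy" (the principal point, pixels), "view" (4x4, takes a point from world to camera coordinates). Camera axes: x right, y up, looking along -z (the intrinsics and any distortion apply to the point x, -y, -z); pixel columns grow to the right and rows downward; lengths in m; the calibration is good to about 2 mm. A picture is of the moment at which its call begins.
- order.sign_off(): hands the job in, once; it reports no verdict.
The state is a dict: "time": time; "joints": joint angles; "dq": joint speeds; "joint_torque": joint torques, N m; "ee_pos": TCP position; "orientation": TCP orientation; "contact_force": force on the tool from outside, world axes, zero at the start; "moment": the same for the moment, N m; "width": opening from 0.0 (shut) to 1.0 (fully open).
Only numpy, scipy, OpenCV 4.12 (cv2) and the standard library are available. Lean on these libraries where they do the work, as an engineer would, in place of code of your own. Each camera call takes 0.05 s, during which the arm holds its last target.

## Working session

There is one attempt and no reset: what is moved stays moved. The work goes in short steps, Python scripts to look and compute and a tool call to move; the robot and the scene stay as the last step left them, time stands still between calls to the robot, and variables do not carry over. Pictures are saved under pics/ and viewed, and the job is handed in when it is done.

Besides the shell and the picture viewer there is one more tool, called after "Request:" in YAML: its name, and indented under it one key for each argument. move_arm: Moves the arm, as the interface text tells. Its arguments: {"type":"object","properties":{"translation":{"type":"array","items":{"type":"array","items":{"type":"number"}}},"twist":{"type":"array","items":{"type":"array","items":{"type":"number"}}},"grip":{"type":"array","items":{"type":"number"}}},"required":["translation","twist","grip"]}

```bash
mkdir -p pics; ls; python3 - <<'E'
from bench import bot,optics,order
import cv2,numpy as np
print(bot.state())
for n in("scene","top"):
    c=optics.capture(n); cv2.imwrite(f"pics/{n}0.png",c["img"][:,:,::-1]); np.savez(f"{n}0.npz",**c)
    print(n,{k:v for k,v in c.items() if k not in("img","range_z")}, (c["range_z"]>0).mean())
E
```

```text
pics
{'time': 0.0, 'joints': array([-1.33462021e+00,  3.14020540e-01,  4.49442143e-02,  1.30360491e+00,
       -1.56009870e-05,  1.43123671e+00]), 'dq': array([-0.00030209, -0.00148232,  0.00021576, -0.00118601, -0.00020632,
        0.00065635]), 'joint_torque': array([-8.16533193e-04, -4.80626965e+01,  2.98534173e+01,  1.92902167e-02,
       -1.55065741e-04, -2.63136849e-05]), 'ee_pos': array([ 0.21088308, -0.53436226,  0.23038321]), 'orientation': array([-0.38337786,  2.01796902, -2.01410698]), 'contact_force': array([ 0.02751209, -0.40061826,  0.272475  ]), 'moment': array([-0.01228848, -0.05026096,  0.02411924]), 'width': 0.997308561955426}
scene {'fov_y': 46.72846612261739, 'cx': 248.53803970895592, 'cy': 192.2597700001301, 'view': array([[-0.85039614, -0.52566279, -0.02247285,  0.4460417 ],
       [ 0.20679968, -0.37321673,  0.9044021 , -0.18534909],
       [-0.48379778,  0.76445268,  0.42608897, -0.72395647],
       [ 0.        ,  0.        ,  0.        ,  1.        ]])} 0.9883168538411459
top {'fov_y': 56.108448280729775, 'cx': 251.17469348672844, 'cy': 193.4799495832118, 'view': array([[-0.01854785, -0.99978536, -0.00923076, -0.01664296],
       [ 0.98532789, -0.01984472,  0.16951443, -0.54029407],
       [-0.16966122, -0.00595119,  0.98548448, -0.82638747],
       [ 0.        ,  0.        ,  0.        ,  1.        ]])} 0.9960378011067709
```

View pics/scene0.png

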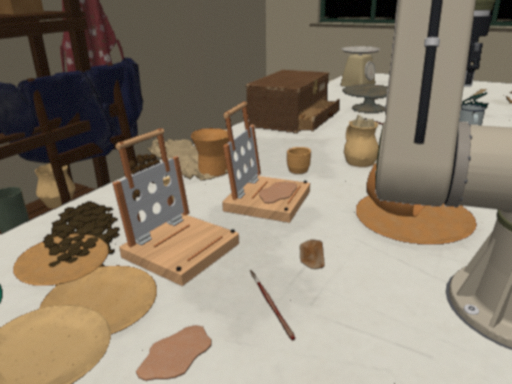

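View pics/top0.png

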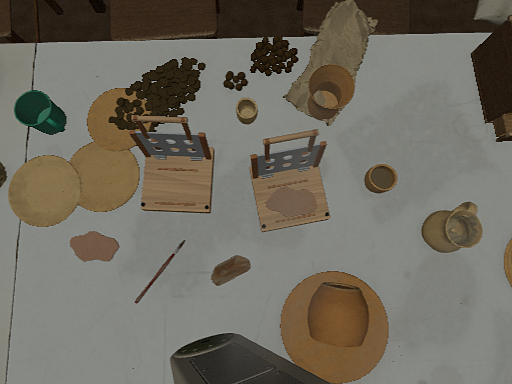

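The tile jig is the right-hand one in the top view, with its board around (290,200) and its bar from about (265,142) to (318,133). The left jig is empty, and another slab at (98,246) lies on the table. Next I'll measure the bar and board.

```bash
cat > h.py <<'E'
import numpy as np,cv2
def cloud(c):
    d=c["range_z"].astype(float); h,w=d.shape; f=h/2/np.tan(np.radians(float(c["fov_y"]))/2)
    v,u=np.mgrid[:h,:w]
    P=np.stack([(u-c["cx"])/f*d,-(v-c["cy"])/f*d,-d],-1)
    V=c["view"]; W=(P-V[:3,3])@V[:3,:3]
    W[d<=0]=np.nan
    return W
E
python3 - <<'E'
from h import *
for n in("scene","top"):
    c=dict(np.load(n+"0.npz")); W=cloud(c)
    im=c["img"][:,:,::-1]
    if n=="top": a=(230,110,130,130); pts=[(265,143),(280,141),(292,138),(305,136),(316,134),(255,190),(320,185),(262,226),(326,216),(290,200),(240,300),(420,150)]
    else: a=(200,90,130,140); pts=[(228,120),(237,113),(245,107),(278,190),(230,208),(290,211),(305,186),(350,300)]
    x,y,w,h=a
    cv2.imwrite(f"pics/{n}_crop.png",cv2.resize(im[y:y+h,x:x+w],None,fx=4.2,fy=4.2,interpolation=cv2.INTER_CUBIC))
    for u,v in pts: print(n,u,v,W[v,u].round(3))
E
```

```text
scene 228 120 [ 0.607 -0.057  0.217]
scene 237 113 [ 1.991 -2.177 -0.45 ]
scene 245 107 [ 0.619 -0.147  0.223]
scene 278 190 [ 0.519 -0.126  0.04 ]
scene 230 208 [ 0.591 -0.027  0.019]
scene 290 211 [ 0.453 -0.058  0.032]
scene 305 186 [ 0.478 -0.189  0.035]
scene 350 300 [0.246 0.128 0.002]
top 265 143 [ 0.606 -0.057  0.234]
top 280 141 [ 0.611 -0.086  0.231]
top 292 138 [ 0.615 -0.109  0.234]
top 305 136 [ 0.62  -0.135  0.231]
top 316 134 [ 0.623 -0.157  0.232]
top 255 190 [ 0.55  -0.037  0.034]
top 320 185 [ 0.56  -0.197  0.034]
top 262 226 [ 0.461 -0.052  0.041]
top 326 216 [ 0.483 -0.207  0.036]
top 290 200 [ 0.523 -0.121  0.04 ]
top 240 300 [0.286 0.005 0.003]
top 420 150 [ 0.653 -0.467 -0.   ]
```

View pics/top_crop.png

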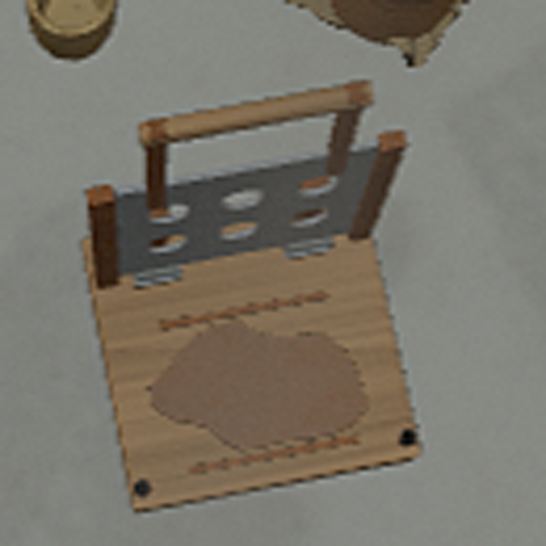

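View pics/scene_crop.png

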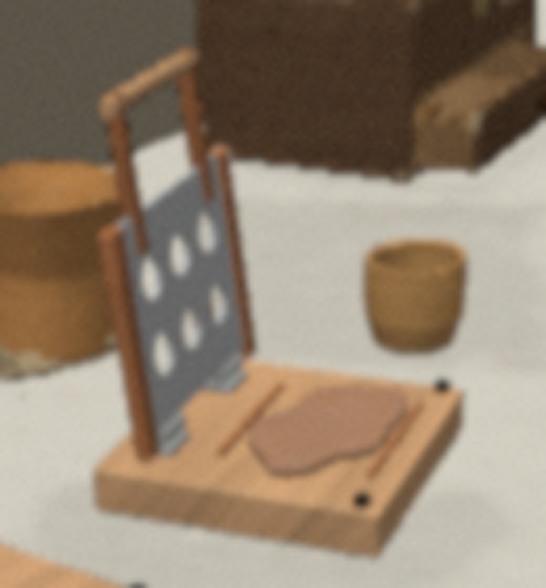

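```bash
python3 - <<'E'
from h import *
from scipy.spatial.transform import Rotation as R
c=dict(np.load("top0.npz")); W=cloud(c)
m=np.zeros(W.shape[:2],bool); m[125:150,258:325]=1
m&=(W[...,2]>0.215)
P=W[m]; P=P[np.isfinite(P).all(1)]
print(len(P),P.min(0),P.max(0))
vx,vy,x0,y0=cv2.fitLine(P[:,:2].astype(np.float32),cv2.DIST_HUBER,0,.01,.01).ravel()
d=np.array([vx,vy]); d*=np.sign(-d[1]); s=(P[:,:2]-[x0,y0])@d
mid=np.array([x0,y0])+d*(s.min()+s.max())/2
print("top bar dir",d,"deg",np.degrees(np.arctan2(d[0],-d[1])),"mid",mid,"len",np.ptp(s), "zmed",np.median(P[:,2]))
# ray approach: bar mask columns -> plane z=.227
f=384/2/np.tan(np.radians(float(c["fov_y"]))/2);V=c["view"];C=-V[:3,:3].T@V[:3,3]
vv,uu=np.nonzero(m); D=np.stack([(uu-c["cx"])/f,-(vv-c["cy"])/f,-np.ones(len(uu))],-1)@V[:3,:3]
Q=C+D*((.230-C[2])/D[:,2])[:,None]; print("ray mean @.230",Q.mean(0), "ends", uu.min(),uu.max())
c2=dict(np.load("scene0.npz")); W2=cloud(c2)
m2=(W2[...,2]>.212)&(W2[...,2]<.24)&(abs(W2[...,0]-.615)<.03)&(abs(W2[...,1]+.107)<.07)
P2=W2[m2]; print("scene",len(P2),P2.mean(0),P2.min(0),P2.max(0))
n=np.array([d[1]*-1,d[0]]) # away from robot
for nm,w in(("jar",(270,270,390,384)),("mug",(415,195,485,255)),("pot",(285,55,360,120)),("cup",(230,90,262,130)),("rock",(205,250,255,290)),("sidecup",(360,160,400,195))):
    q=W[w[1]:w[3],w[0]:w[2]].reshape(-1,3); q=q[(q[:,2]>.02)&(q[:,2]<.5)]; print(nm,np.nanmin(q,0).round(3),np.nanmax(q,0).round(3))
r=R.from_rotvec([-0.38337786,2.01796902,-2.01410698]).as_matrix(); print(r.round(3), "n",n)
t=r[:2,2]; a=np.arctan2(n[1],n[0])-np.arctan2(t[1],t[0]); a=(a+np.pi/2)%np.pi-np.pi/2; print("yaw needed",a)
# tile
E
```

```text
372 [ 0.60450132 -0.16072654  0.21518415] [ 0.63371895 -0.05310662  0.23830245]
top bar dir [ 0.16757418 -0.98585945] deg 9.646807 mid [ 0.61720096 -0.10721566] len 0.10875798518757171 zmed 0.23375461846408602
ray mean @.230 [ 0.61867492 -0.10749941  0.23      ] ends 263 318
scene 190 [ 0.61460933 -0.09670103  0.22650942] [ 0.60382413 -0.16086953  0.21209233] [ 0.62906916 -0.04933112  0.23394836]
jar [ 0.202 -0.274  0.042] [ 0.33  -0.046  0.5  ]
mug [ 0.391 -0.535  0.021] [ 0.506 -0.437  0.14 ]
pot [ 0.724 -0.274  0.02 ] [ 0.915 -0.119  0.119]
cup [ 0.727 -0.046  0.02 ] [0.784 0.007 0.062]Traceback (most recent call last):
  File "<stdin>", line 21, in <module>
    res = np.fmin.reduce(a, axis=axis, out=out, **kwargs)
ValueError: zero-size array to reduction operation fmin which has no identity
```

```bash
python3 - <<'E'
from h import *
from scipy.spatial.transform import Rotation as R
c=dict(np.load("top0.npz")); W=cloud(c)
q=W[283:345,308:370].reshape(-1,3); print("jar",np.nanpercentile(q,[1,50,99],axis=0).round(3)); 
k=q[q[:,2]>.05]; print("max x above 5cm",np.nanmax(k[:,0]),np.nanmax(k[:,2]))
c2=dict(np.load("scene0.npz")); W2=cloud(c2); q=W2.reshape(-1,3)
k=q[(q[:,0]>.15)&(q[:,0]<.36)&(q[:,1]<-.02)&(q[:,1]>-.28)&(q[:,2]>.03)&(q[:,2]<.2)];print(len(k),np.nanmax(k,0))
n=np.array([.9859,.1676])
r=R.from_rotvec([-0.38337786,2.01796902,-2.01410698]).as_matrix(); print(r.round(3))
t=r[:2,2]; a=np.arctan2(n[1],n[0])-np.arctan2(t[1],t[0]); print("yaw needed",a,(a+np.pi/2)%np.pi-np.pi/2)
E
```

```text
jar [[ 0.186 -0.302  0.008]
 [ 0.269 -0.203  0.121]
 [ 0.324 -0.149  0.14 ]]
max x above 5cm 0.32844258716569247 0.14218961986263512
647 [ 0.32753248 -0.14287122  0.11815894]
[[-0.93  -0.     0.367]
 [-0.367  0.002 -0.93 ]
 [-0.    -1.    -0.002]]
yaw needed 1.3634475556346435 1.3634475556346435
```

Request:
move_arm:
  translation:
    - [0,0,0.04]
    - [0.02,0.02,0.08]
    - [0.05,0.055,0.1]
    - [0.085,0.09,0.1]
    - [0.12,0.125,0.1]
    - [0.155,0.16,0.1]
    - [0.19,0.195,0.1]
    - [0.225,0.23,0.1]
    - [0.26,0.265,0.1]
    - [0.295,0.3,0.1]
    - [0.33,0.335,0.1]
    - [0.365,0.37,0.1]
  twist:
    - [0,0,0]
    - [0,0,0.1]
    - [0,0,0.2]
    - [0,0,0.32]
    - [0,0,0.44]
    - [0,0,0.56]
    - [0,0,0.68]
    - [0,0,0.8]
    - [0,0,0.92]
    - [0,0,1.04]
    - [0,0,1.16]
    - [0,0,1.28]
  grip: [1,1,1,1,1,1,1,1,1,1,1,1]

```text
time: 1.3
ee_pos: [0.5769, -0.1626, 0.3301]
orientation: [-1.252, 1.144, -1.141]
contact_force: [0.4, -1.2, 0.1]
width: 1.0
```

```bash
cat >> h.py <<'E'
from scipy.spatial.transform import Rotation as R
n=np.array([.9859,.1676,0])
def fix(rv):
    r=R.from_rotvec(rv).as_matrix(); z=n-0; x=np.cross([0,0,-1],z) # y=down, x=y cross z
    T=np.stack([x,[0,0,-1],z],1); T/=np.linalg.norm(T,axis=0); return (R.from_matrix(T)*R.from_matrix(r).inv()).as_rotvec()
E
python3 - <<'E'
from h import *
from bench import bot
s=bot.state(); print(s["ee_pos"],fix(s["orientation"]),s["joints"],np.array([.613,-.1075,.26])-s["ee_pos"])
E
```

```text
[ 0.57692131 -0.16260484  0.3301228 ] [-0.00015696 -0.00224608  0.07827697] [-4.08253843e-01  3.65268484e-01  3.59722933e-01  1.56740166e+00
 -6.63800764e-04  1.07243300e+00] [ 0.03607869  0.05510484 -0.0701228 ]
```

Request:
move_arm:
  translation:
    - [0.012,0.018,0]
    - [0.024,0.036,0]
    - [0.036,0.055,0]
    - [0.036,0.055,-0.02]
    - [0.036,0.055,-0.045]
    - [0.036,0.055,-0.045]
  twist:
    - [0,0,0.03]
    - [0,0,0.06]
    - [0,0,0.078]
    - [0,-0.002,0.078]
    - [0,-0.002,0.078]
    - [0,-0.002,0.078]
  grip: [1,1,1,1,1,1]

```text
time: 1.9
ee_pos: [0.6112, -0.1067, 0.2809]
orientation: [-1.287, 1.091, -1.078]
contact_force: [-0.5, -0.5, -1.1]
width: 1.003
```

```bash
python3 - <<'E'
from h import *
from bench import bot,optics
s=bot.state(); print(s["ee_pos"],fix(s["orientation"]))
for n in("scene","top"):
    c=optics.capture(n); im=c["img"][:,:,::-1]
    x,y,w,h=(230,90,130,130) if n=="top" else (180,40,200,190)
    cv2.imwrite(f"pics/{n}1.png",cv2.resize(im[y:y+h,x:x+w],None,fx=3,fy=3,interpolation=cv2.INTER_CUBIC))
E
```

```text
[ 0.61116537 -0.10665976  0.28093766] [-0.00232967 -0.0074366  -0.00033691]
```

View pics/scene1.png

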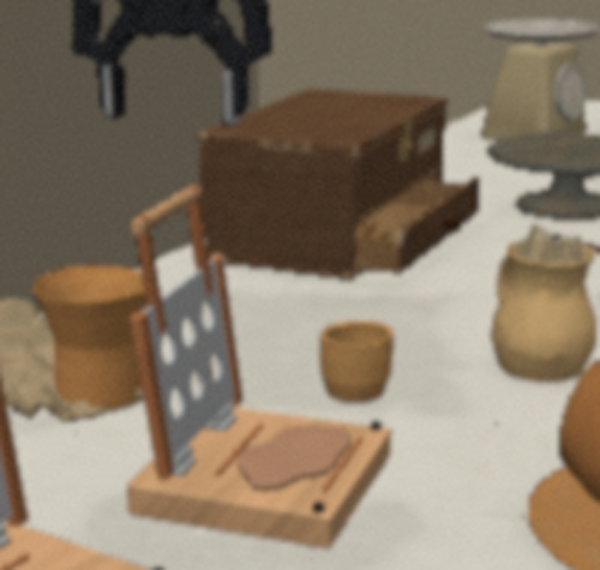

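View pics/top1.png

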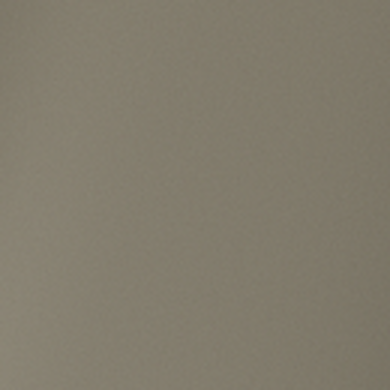

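The scene view shows the open fingers at crop (112,110) and (235,115), straddling the bar at (167,208) from above. The top view is blocked by the arm. I'll lower and close.

Request:
move_arm:
  translation:
    - [0.002,-0.001,-0.03]
    - [0.002,-0.001,-0.055]
    - [0.002,-0.001,-0.073]
    - [0.002,-0.001,-0.073]
    - [0.002,-0.001,-0.073]
    - [0.002,-0.001,-0.073]
  twist:
    - [0,-0.007,0]
    - [0,-0.007,0]
    - [0,-0.007,0]
    - [0,-0.007,0]
    - [0,-0.007,0]
    - [0,-0.007,0]
  grip: [1,1,1,0.6,0.45,0.45]

```text
time: 2.6
ee_pos: [0.6155, -0.109, 0.214]
orientation: [-1.279, 1.079, -1.089]
contact_force: [-0.2, -0.8, -0.3]
width: 0.513
```

```bash
python3 - <<'E'
from h import *
from bench import bot,optics
s=bot.state(); print(s["ee_pos"],fix(s["orientation"]))
for n in("scene",):
    c=optics.capture(n); im=c["img"][:,:,::-1]
    x,y,w,h=(180,40,200,190)
    cv2.imwrite(f"pics/{n}2.png",cv2.resize(im[y:y+h,x:x+w],None,fx=3,fy=3,interpolation=cv2.INTER_CUBIC))
E
```

```text
[ 0.61545726 -0.108974    0.21400121] [0.00028596 0.00797431 0.00061554]
```

View pics/scene2.png

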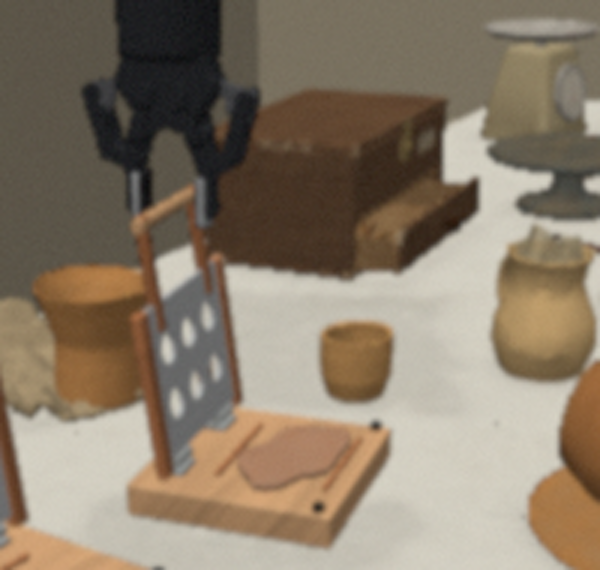

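The bar at crop (167,208) sits between the fingers at (138,200) and (207,205). I'll close on it.

Request:
move_arm:
  translation:
    - [-0.002,0.001,-0.005]
    - [-0.002,0.001,-0.005]
    - [-0.002,0.001,-0.005]
    - [-0.002,0.001,-0.005]
    - [-0.002,0.001,-0.005]
    - [-0.002,0.001,-0.005]
    - [-0.002,0.001,-0.005]
  twist:
    - [0,0.008,0]
    - [0,0.008,0]
    - [0,0.008,0]
    - [0,0.008,0]
    - [0,0.008,0]
    - [0,0.008,0]
    - [0,0.008,0]
  grip: [0.3,0.15,0,0,0,0,0]

```text
time: 3.35
ee_pos: [0.6138, -0.1079, 0.2094]
orientation: [-1.284, 1.084, -1.085]
contact_force: [0.9, 0.9, 3.7]
width: 0.117
```

```bash
python3 - <<'E'
from h import *
from bench import bot,optics
s=bot.state(); print(s["ee_pos"],fix(s["orientation"]),s["contact_force"],s["moment"],s["width"])
c=optics.capture("scene"); im=c["img"][:,:,::-1]
x,y,w,h=(180,40,200,190)
cv2.imwrite(f"pics/scene3.png",cv2.resize(im[y:y+h,x:x+w],None,fx=3,fy=3,interpolation=cv2.INTER_CUBIC))
E
```

```text
[ 0.61376967 -0.10791937  0.20940868] [0.00040456 0.00105446 0.00047996] [0.89151212 0.93910501 3.69757485] [ 0.14000396 -0.08167047 -0.03885158] 0.11713472919065065
```

View pics/scene3.png

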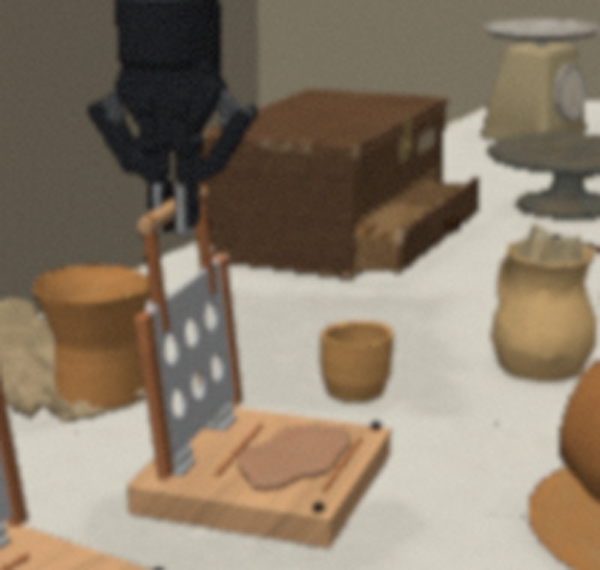

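Gripped: the width reading is 0.117, about 10 mm. Next I'll compute the arc.

```bash
cat >> h.py <<'E'
def arc(t0,t1,N):
    for t in np.linspace(t0,t1,N+1)[1:]:
        f=.185*(np.cos(t)-np.cos(t0)); z=.185*(np.sin(t)-np.sin(t0))
        print([round(-f*n[0],4),round(-f*n[1],4),round(z,4)],end=", ")
    print()
E
python3 -c "
from h import *
arc(1.687,1.3,10)"
```

```text
[np.float64(-0.007), np.float64(-0.0012), np.float64(0.0007)], [np.float64(-0.0141), np.float64(-0.0024), np.float64(0.0011)], [np.float64(-0.0211), np.float64(-0.0036), np.float64(0.0012)], [np.float64(-0.0282), np.float64(-0.0048), np.float64(0.0011)], [np.float64(-0.0352), np.float64(-0.006), np.float64(0.0007)], [np.float64(-0.0423), np.float64(-0.0072), np.float64(0.0)], [np.float64(-0.0492), np.float64(-0.0084), np.float64(-0.001)], [np.float64(-0.0562), np.float64(-0.0096), np.float64(-0.0022)], [np.float64(-0.0631), np.float64(-0.0107), np.float64(-0.0037)], [np.float64(-0.0699), np.float64(-0.0119), np.float64(-0.0055)],
```

Request:
move_arm:
  translation:
    - [-0.007,-0.001,0.001]
    - [-0.014,-0.002,0.001]
    - [-0.021,-0.004,0.001]
    - [-0.028,-0.005,0.001]
    - [-0.035,-0.006,0.001]
    - [-0.042,-0.007,0]
    - [-0.049,-0.008,-0.001]
    - [-0.056,-0.01,-0.002]
    - [-0.063,-0.011,-0.004]
    - [-0.07,-0.012,-0.0055]
    - [-0.07,-0.012,-0.0055]
  twist:
    - [0,0,0]
    - [0,0,0]
    - [0,0,0]
    - [0,0,0]
    - [0,0,0]
    - [0,0,0]
    - [0,0,0]
    - [0,0,0]
    - [0,0,0]
    - [0,0,0]
    - [0,0,0]
  grip: [0,0,0,0,0,0,0,0,0,0,0]

```text
time: 4.5
ee_pos: [0.5423, -0.1201, 0.204]
orientation: [-1.285, 1.085, -1.085]
contact_force: [-1.7, 0.5, 5.5]
width: 0.117
```

```bash
python3 - <<'E'
from h import *
from bench import bot,optics
s=bot.state(); print(s["ee_pos"],fix(s["orientation"]),s["contact_force"],s["moment"],s["width"])
c=optics.capture("scene"); im=c["img"][:,:,::-1]
x,y,w,h=(180,40,200,190)
cv2.imwrite(f"pics/scene4.png",cv2.resize(im[y:y+h,x:x+w],None,fx=3,fy=3,interpolation=cv2.INTER_CUBIC))
E
```

```text
[ 0.54228009 -0.12009807  0.20404373] [ 0.00085898 -0.00029952  0.00094418] [-1.71908251  0.54724732  5.5161191 ] [ 0.18103358 -0.07566063  0.07257855] 0.11682089635879532
```

View pics/scene4.png

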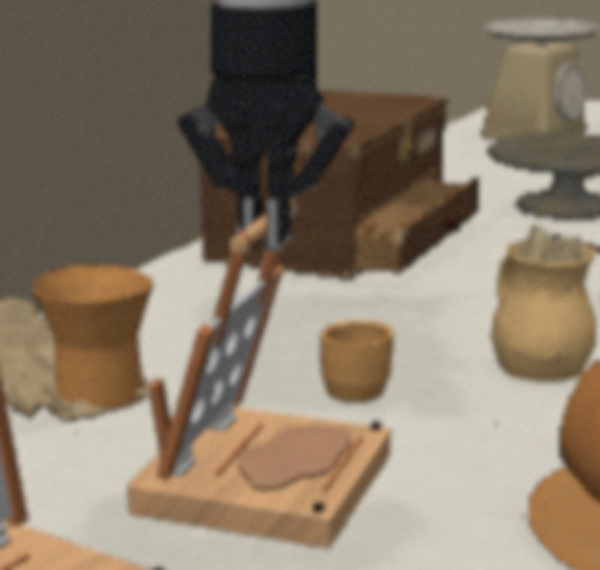

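The cover follows with small forces, and the bar is held at crop (255,230). Continuing.

```bash
python3 -c "
from h import *
np.set_printoptions(legacy='1.25')
arc(1.291,.75,12);arc(.75,.3,10);arc(.3,0,10)"
```

```text
[-0.0078, -0.0013, -0.0025], [-0.0156, -0.0026, -0.0053], [-0.0232, -0.0039, -0.0085], [-0.0306, -0.0052, -0.012], [-0.0379, -0.0064, -0.0159], [-0.045, -0.0077, -0.0201], [-0.0519, -0.0088, -0.0246], [-0.0586, -0.01, -0.0295], [-0.0651, -0.0111, -0.0346], [-0.0713, -0.0121, -0.04], [-0.0773, -0.0131, -0.0457], [-0.0831, -0.0141, -0.0517], 
[-0.0055, -0.0009, -0.0062], [-0.0106, -0.0018, -0.0127], [-0.0155, -0.0026, -0.0194], [-0.0201, -0.0034, -0.0263], [-0.0244, -0.0041, -0.0334], [-0.0283, -0.0048, -0.0407], [-0.032, -0.0054, -0.0481], [-0.0352, -0.006, -0.0558], [-0.0382, -0.0065, -0.0635], [-0.0408, -0.0069, -0.0714], 
[-0.0015, -0.0003, -0.0053], [-0.0029, -0.0005, -0.0107], [-0.0041, -0.0007, -0.0161], [-0.0052, -0.0009, -0.0216], [-0.0061, -0.001, -0.027], [-0.0068, -0.0012, -0.0325], [-0.0074, -0.0013, -0.038], [-0.0078, -0.0013, -0.0436], [-0.0081, -0.0014, -0.0491], [-0.0081, -0.0014, -0.0547],
```

Request:
move_arm:
  translation:
    - [-0.008,-0.001,-0.0025]
    - [-0.0155,-0.0025,-0.0055]
    - [-0.023,-0.004,-0.0085]
    - [-0.0305,-0.005,-0.012]
    - [-0.038,-0.0065,-0.016]
    - [-0.045,-0.0075,-0.02]
    - [-0.052,-0.009,-0.0245]
    - [-0.0585,-0.01,-0.0295]
    - [-0.065,-0.011,-0.0345]
    - [-0.0715,-0.012,-0.04]
    - [-0.0775,-0.013,-0.0455]
    - [-0.083,-0.014,-0.0515]
  twist:
    - [0,0,0]
    - [0,0,0]
    - [0,0,0]
    - [0,0,0]
    - [0,0,0]
    - [0,0,0]
    - [0,0,0]
    - [0,0,0]
    - [0,0,0]
    - [0,0,0]
    - [0,0,0]
    - [0,0,0]
  grip: [0,0,0,0,0,0,0,0,0,0,0,0]

```text
time: 5.75
ee_pos: [0.4599, -0.1342, 0.1525]
orientation: [-1.283, 1.083, -1.086]
contact_force: [6.2, 0.0, -4.1]
width: 0.114
```

```bash
python3 - <<'E'
from h import *
from bench import bot,optics
s=bot.state(); print(s["ee_pos"],fix(s["orientation"]),s["contact_force"],s["moment"],s["width"])
p=s["ee_pos"]-[.5925,-.111,.025]; f=-p@n; print("f,z,r,th",f,p[2],np.hypot(f,p[2]),np.arctan2(p[2],f))
E
```

```text
[ 0.45990677 -0.13419155  0.15246629] [0.00078215 0.00174805 0.00082248] [ 6.24166014  0.03727343 -4.05521168] [ 0.0640532  -1.71101309 -0.05345102] 0.1138730993768142
f,z,r,th 0.134610571466739 0.12746629461903639 0.18538517258537435 0.7581446783528387
```

Request:
move_arm:
  translation:
    - [-0.0055,-0.001,-0.006]
    - [-0.0105,-0.002,-0.0125]
    - [-0.0155,-0.0025,-0.0195]
    - [-0.02,-0.0035,-0.0265]
    - [-0.0245,-0.004,-0.0335]
    - [-0.0285,-0.005,-0.041]
    - [-0.032,-0.0055,-0.0485]
    - [-0.0355,-0.006,-0.056]
    - [-0.0385,-0.0065,-0.064]
    - [-0.041,-0.007,-0.072]
  twist:
    - [0,0,0]
    - [0,0,0]
    - [0,0,0]
    - [0,0,0]
    - [0,0,0]
    - [0,0,0]
    - [0,0,0]
    - [0,0,0]
    - [0,0,0]
    - [0,0,0]
  grip: [0,0,0,0,0,0,0,0,0,0]

```text
time: 6.75
ee_pos: [0.42, -0.1411, 0.0805]
orientation: [-1.281, 1.081, -1.087]
contact_force: [8.8, 2.3, -0.7]
width: 0.114
```

```bash
python3 - <<'E'
from h import *
from bench import bot,optics
s=bot.state(); print(s["ee_pos"],fix(s["orientation"]),s["contact_force"],s["moment"],s["width"])
p=s["ee_pos"]-[.5925,-.111,.025]; f=-p@n; print("f,z,r,th",f,p[2],np.hypot(f,p[2]),np.arctan2(p[2],f))
c=optics.capture("scene"); im=c["img"][:,:,::-1]
x,y,w,h=(180,40,200,190)
cv2.imwrite(f"pics/scene5.png",cv2.resize(im[y:y+h,x:x+w],None,fx=3,fy=3,interpolation=cv2.INTER_CUBIC))
E
```

```text
[ 0.42004209 -0.14107667  0.08047072] [0.00010629 0.00497943 0.00040293] [ 8.83864013  2.34366816 -0.70179985] [ 0.63597146 -2.05240419  0.02406807] 0.11414837851265494
f,z,r,th 0.1750671054559638 0.05547072247579928 0.18364501753305668 0.3068466213540456
```

View pics/scene5.png

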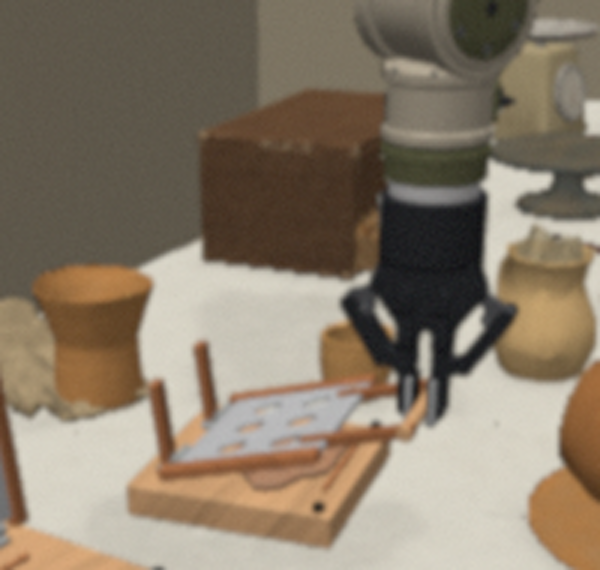

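The cover is nearly down and the bar is in the pads at crop (415,405). Lowering slower over the last part.

Request:
move_arm:
  translation:
    - [-0.0015,0,-0.005]
    - [-0.003,-0.0005,-0.0105]
    - [-0.004,-0.0005,-0.016]
    - [-0.005,-0.001,-0.0215]
    - [-0.006,-0.001,-0.027]
    - [-0.007,-0.001,-0.032]
    - [-0.0075,-0.001,-0.037]
    - [-0.0075,-0.001,-0.042]
    - [-0.008,-0.001,-0.046]
    - [-0.008,-0.001,-0.05]
    - [-0.008,-0.001,-0.053]
    - [-0.008,-0.001,-0.054]
  twist:
    - [0,0,0]
    - [0,0,0]
    - [0,0,0]
    - [0,0,0]
    - [0,0,0]
    - [0,0,0]
    - [0,0,0]
    - [0,0,0]
    - [0,0,0]
    - [0,0,0]
    - [0,0,0]
    - [0,0,0]
  grip: [0,0,0,0,0,0,0,0,0,0,0,0]

```text
time: 8.0
ee_pos: [0.4138, -0.1434, 0.0308]
orientation: [-1.28, 1.076, -1.092]
contact_force: [-9.8, 8.8, 64.9]
width: 0.111
```

```bash
python3 - <<'E'
from h import *
from bench import bot,optics
s=bot.state(); print(s["ee_pos"],fix(s["orientation"]),s["contact_force"],s["moment"],s["width"])
p=s["ee_pos"]-[.5925,-.111,.025]; f=-p@n; print("f,z,r,th",f,p[2],np.hypot(f,p[2]),np.arctan2(p[2],f))
c=optics.capture("scene"); im=c["img"][:,:,::-1]
x,y,w,h=(180,40,200,190)
cv2.imwrite(f"pics/scene6.png",cv2.resize(im[y:y+h,x:x+w],None,fx=3,fy=3,interpolation=cv2.INTER_CUBIC))
W=cloud(c); x=W[170:180,310:330]
m=W.reshape(-1,3); q=m-[.5925,-.111,0]; f=-q@n; l=q@[n[1],-n[0],0]
for f0 in (.04,.07,.1,.125):
  k=(abs(f-f0)<.008)&(abs(l)<.07)&(m[:,2]<.1); print("plate z at f",f0,np.percentile(m[k,2],[10,50,80,95]).round(4))
E
```

```text
[ 0.41384071 -0.14343598  0.03081861] [0.00375004 0.00961982 0.0005812 ] [-9.83665849  8.76353317 64.94567799] [ 1.57172577  2.03860517 -0.23803487] 0.11111320825229104
f,z,r,th 0.18157646002477928 0.005818607079880182 0.1816696645658826 0.03203397972518358
plate z at f 0.04 [0.0346 0.0455 0.0464 0.0481]
plate z at f 0.07 [0.0426 0.0459 0.0467 0.0477]
plate z at f 0.1 [0.045  0.0463 0.0472 0.0492]
plate z at f 0.125 [0.0004 0.0334 0.0452 0.0483]
```

View pics/scene6.png

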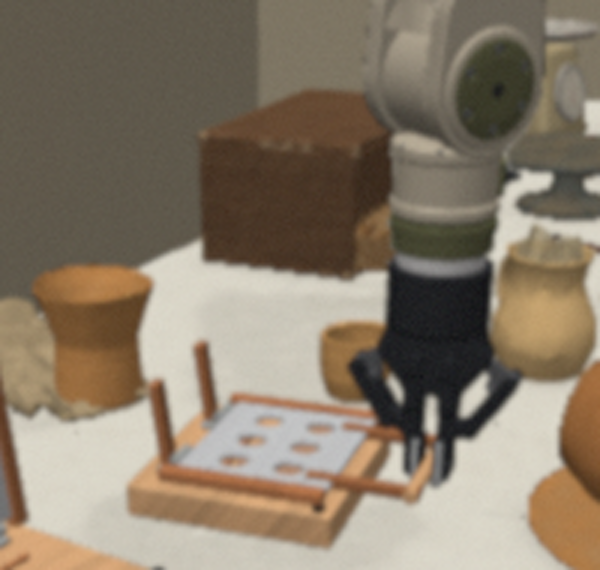

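The cover is flat on its stops, with 65 N of downward pressing showing contact. I'll relax that, then open.

Request:
move_arm:
  translation:
    - [0,0,0]
    - [0,0,0.0005]
    - [0,0,0.001]
  twist:
    - [0,0,0]
    - [0,0,0]
    - [0,0,0]
  grip: [0,0,0]

```text
time: 8.35
ee_pos: [0.4137, -0.1434, 0.0324]
orientation: [-1.28, 1.076, -1.093]
contact_force: [3.1, 3.0, 8.6]
width: 0.111
```

Request:
move_arm:
  translation:
    - [0,0,0]
    - [0,0,0]
    - [0,0,0]
    - [0,0,0]
    - [0,0,0]
    - [0,0,0]
  twist:
    - [0,0,0]
    - [0,0,0]
    - [0,0,0]
    - [0,0,0]
    - [0,0,0]
    - [0,0,0]
  grip: [0.2,0.3,0.4,0.45,0.45,0.45]

```text
time: 8.95
ee_pos: [0.4135, -0.1433, 0.0322]
orientation: [-1.28, 1.076, -1.093]
contact_force: [0.2, 0.4, 0.1]
width: 0.446
```

Request:
move_arm:
  translation:
    - [0,0,0.01]
    - [0,0,0.025]
    - [0,0,0.045]
    - [0,0,0.07]
    - [0,0,0.1]
    - [0,0,0.135]
    - [0,0,0.17]
    - [0,0,0.2]
    - [0,0,0.2]
    - [0,0,0.2]
  twist:
    - [0,0,0]
    - [0,0,0]
    - [0,0,0]
    - [0,0,0]
    - [0,0,0]
    - [0,0,0]
    - [0,0,0]
    - [0,0,0]
    - [0,0,0]
    - [0,0,0]
  grip: [0.45,0.45,0.45,0.45,0.45,0.45,0.45,0.45,0.45,0.45]

```text
time: 9.95
ee_pos: [0.4138, -0.1435, 0.2333]
orientation: [-1.28, 1.074, -1.094]
contact_force: [0.1, 0.5, 0.0]
width: 0.447
```

```bash
python3 - <<'E'
from h import *
from bench import bot,optics
s=bot.state(); print(s["time"],s["ee_pos"],s["contact_force"],s["width"])
c=optics.capture("scene"); im=c["img"][:,:,::-1]
cv2.imwrite(f"pics/scene7.png",cv2.resize(im[80:300,80:380],None,fx=2.5,fy=2.5,interpolation=cv2.INTER_CUBIC))
W=cloud(c); m=W.reshape(-1,3); q=m-[.5925,-.111,0]; f=-q@n; l=q@[n[1],-n[0],0]
for f0 in (.04,.07,.1,.115,.185):
  k=(abs(f-f0)<.007)&(abs(l)<(.07 if f0<.15 else .035))&(m[:,2]<.1); print("z at f",f0,np.percentile(m[k,2],[10,50,80,95]).round(4))
E
```

```text
9.95 [ 0.41382973 -0.14353941  0.23327605] [0.10039816 0.51386804 0.02505786] 0.4469883965059173
z at f 0.04 [0.0346 0.0459 0.047  0.0482]
z at f 0.07 [0.0414 0.0465 0.0474 0.0483]
z at f 0.1 [0.0462 0.0472 0.048  0.0494]
z at f 0.115 [0.0338 0.0472 0.0486 0.0504]
z at f 0.185 [-0.0008  0.001   0.0509  0.0519]
```

View pics/scene7.png

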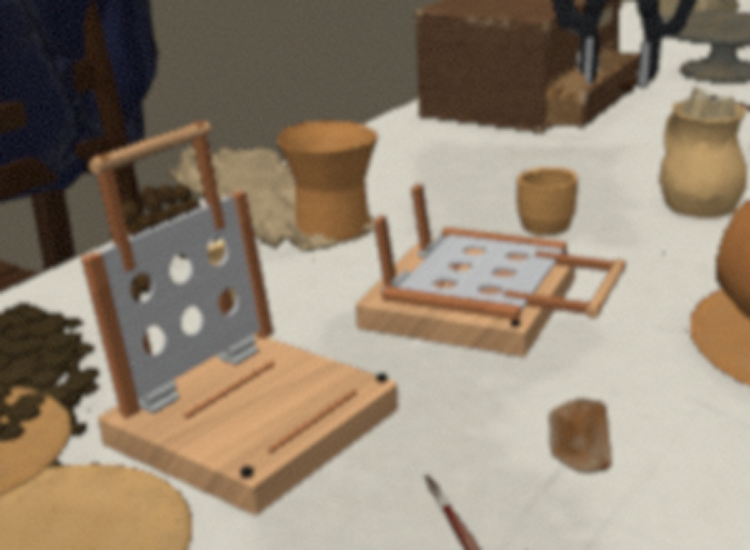

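The tile jig's cover lies flat, with its bar at (610,285) free of the gripper. The empty jig's cover stands open at (180,290), and the arm is well clear. Handing in.

```bash
python3 -c "
from bench import order
print(order.sign_off())"
```

```text
the job is handed in; nothing more can be done
None
```

I lowered the tile jig's cover by its front bar onto its stops, let go, lifted the arm about 0.2 m clear and handed the job in at about 10 s. No verdict was reported.

**How it went:** I gripped the bar with the tool pointing down and followed the hinge arc at about 0.5 rad/s, slowing near the end. The bar stayed in the pads the whole way, so the cover never dropped.

**Last checks:**
- **Cover:** the last picture shows it flat. The depth readings put the bar's top at about 51 mm against 50 mm expected, and the plate's slope at no more than 0.02 rad, within the 0.04 limit.
- **Empty jig:** its cover still stands open in the last picture.
- **Release:** contact force was about 0.5 N after lifting away, so the robot touches nothing.

**What was off or unchecked:**
- **Force:** the grip pressed about 65 N onto the stops at the bottom, more than I intended. That is under the 120 N wrist limit, and I eased it to about 9 N before opening. I can't tell whether any of it counted toward the 40 N arm and gripper-body limit; only the fingers were on the bar.
- **Position mismatch:** at that moment the tool stood about 6 mm higher than planned, which I took as the bar having slipped a little in the pads. The camera depth showed the cover was down.
- **Tile:** I did not measure it after closing because the plate covers it. It looked unmoved in the last picture where it was still visible, and nothing but the cover came near it.

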